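# Set the heater dial and hold the heater up to the flask

### The arm

A 6-joint arm with a two-finger parallel gripper is mounted at the origin on the work surface. World frame = base frame: x ahead of the robot, y to its left, z up, the work surface at z = 0. Lengths are in m, angles in degrees, forces in N, time in s.
With the tool pointing down it reaches from about 0.35 to 0.875 m from the base axis. Payload 4.2 kg.
Tool frame: the origin (TCP) lies midway between the tips of the shut fingers; the grasp point (between the pads) lies 19 mm behind it (r.pinch_z is the distance from the TCP to the grasp point, in m); z points along the fingers, y is the line along which they close (so a half turn about z gives the same grasp; the last joint's range is limited). The gripper opens to 87 mm and grips with 3 to 60 N. Pads are 19 mm wide; open, the fingers measure 117 mm over their backs; the gripper's body (75 mm by 190 mm) begins 51 mm behind the grasp point.
Start: joints at [89.244, 22.042, 0.453, 0, -68.411, -14.817], TCP at [0.168, 0.602, 0.223] pointing down, gripper open.
Joint ranges: [-179.83, 179.83], [-69.29, 118.12], [-61.27, 80.66], [-181.25, 117.63], [-171.15, -9.14], [-177.46, 177.46]. Speed limits (degrees/s): [159.86, 159.86, 180, 180, 180, 180].

### API

Orientations are given as a 3x3 rotation matrix whose columns are the frame's x, y, z axes.
In Python, from station import r, imaging, models gives the robot as it stands. The module is installed in compiled form; this text tells all that it offers.
- The arm moves only by the tool apply_moves, never from a script. Its argument "moves" is a list of rows, each a list of 2 entries, a list of its own where there are three numbers: the shift along the tool's x, y, z in m, then the turn about the tool's z in degrees. A call has 1 to 5 rows; each row shifts and turns the commanded pose from where the row before left it, along the tool's axes as they then stand; what a row does not reach is not made up. A row lasts 1/12 s, in which the tool goes at most 41.7 mm and 7.16 degrees, less where a joint would pass 70% of its speed; a pose out of reach is approached as far as the arm can. A call is refused whole if a number of a shift passes 0.0417 or a number of a turn 7.16, either way. A call with a gripper value outside its range is refused whole. "hand" is the finger opening in m, from 0 to 0.087, set as the call begins (left out, the last holds). The fingers move at their own pace and stop on an object; the grip force is fixed at half the most. Time passes only in rows, so rows that do not move let the fingers close. It gives the time, the measured TCP pose, the force, the opening and the grip force at its end, in the units of the state.
- r.sense(): the state, without advancing time (a new reading comes with each control period).
- imaging.capture(name): name is "side" or "top"; returns a dict with "frame" (400x640x3 uint8, blue, green, red), "intrinsics" (3x3 intrinsics, pixels), "eye" and "orientation" of the camera in the world. Camera axes: x right, y down, z forward; pixel columns grow to the right and rows downward; lengths in m; the calibration is good to about 2 mm. A picture is of the moment at which its call begins. There is no depth.
- r.finish_job(): hands the job in; it is judged then, once.
Trained networks look in a picture, given as the dict that the camera call returned (one of the last four; its "shot" number tells which), for a name from the list of things; names that differ only in an ending like _2 or _b are one class to them, and where a whole thing is asked for, a point or a joint stands for the part that bears it (a point fixed in the world has none). Each returns a list of dicts, best first, with "confidence" (0 to 1); they miss things now and then, are a little off and sometimes report something else, mostly with a low value. They report only what shows in the picture. A call takes as long as a camera call. They do not tell look-alikes from the thing itself.
- models.cut_out(picture, target): "region" (400x640 bool, what is visible of it) and "extent" ([left, top, width, height] as shares, 0 to 1, of the picture: columns of its width, rows of its height, round what is visible of it).
- models.place_of(picture, target): "at" ([column, row] as shares, 0 to 1, of the picture: columns of its width, rows of its height: a listed point, or the origin of a listed thing).
The state is a dict: "time_s": time; "joints": joint angles; "joint_velocities": joint speeds; "effort": joint torques, N m; "tcp_pos": TCP position; "ee_rot": TCP orientation; "wrist_force": force on the tool from outside, world axes, zero at the start; "moment": the same for the moment, N m; "gripper_width": opening from 0.0 (shut) to 1.0 (fully open); "gripper_force": force on a finger pad.
Only numpy, scipy, OpenCV 4.12 (cv2) and the standard library are available. Lean on these libraries where they do the work, as an engineer would, in place of code of your own. Each camera call takes 0.05 s, during which the arm holds its last target. There are 200 camera calls.

### The job

First turn the dial on the heater's power controller until its pointer line is at the raised mark on the ring around it. Then swing the cam lever of the flask stand up until the heater is at its highest point under the flask, and finish while still holding the lever there in the gripper: it is sprung and drops the heater when let go. Keep the dial at its mark, and leave the cork ring, the amber bottle and the amber jar where they are.

Things in the scene. Friction and masses are not known exactly. Their poses are not given: they have to be found in the camera images.
- controller: Beige power controller box, 130 x 150 x 60 mm high, fixed on the bench. Origin: centre of its underside, straight under the dial's axis; z up. The thin black ticks on its top are only the printed scale.
- dial_grip (a point): On the upright axis of the controller's black dial, 92 mm above the bench. Round skirt 56 mm across, top at 72 mm; on it a grip bar 46 mm long, 12 mm thick, from 72 to 104 mm height, pinched from above across its thickness. A white line on its top runs from the middle to the pointer end. Axes turn with the dial: x along the bar, pointer end at -x. Turns either way (0.04 N m), stays where left.
- dial_pointer (a point): Where the dial's pointer line aims: point 35 mm from the dial's axis beyond the pointer end, 72 mm above the bench; turns with the dial.
- set_mark (a point): Point above the wedge-shaped raised mark on the aluminium ring round the dial, 35 mm from the dial's axis, 72 mm above the bench: dial_pointer lies here when the dial is set. Ring: 33 to 42 mm radius, 4 mm high; mark: 34 to 50 mm radius, 7 mm high, its height over the box top. The mark's place round the dial varies; it does not turn with the dial.
- dial (a joint): Angle of the dial, rad, growing clockwise seen from above; no stops nearby. The mark is always about 0.7 to 2.1 rad clockwise of the start.
- rig: Flask stand, fixed on the bench. Origin: bench level, below the cam lever's axis, 148 mm to +y of lever_pivot; same axes as lever_pivot. Steel base plate 220 x 250 mm. Heater (top 194 mm high at rest) and flask above it (to 315 mm) centred at x 0, y 20 mm; thin upright rod 337 mm high at x 85, y 115 mm, with an arm to the flask's neck at 272 mm. Keep clear of these.
- lever_pivot (a point): Fixed point of the flask stand on the cam lever's axis, level with the middle of the lever's grip, 70 mm above the bench. Axes are the stand's: z up; x away from where the lever points at rest (roughly away from the robot); y along the lever's axis to the stand. On that side: the lever's flat arm (36 to 44 mm from here), blue lift housing, beige heater (120 mm across, from 108 mm), flask.
- lever_grip (a point): Middle of the cam lever's grip, a black round bar of 20 mm diameter, 72 mm long along the lever's axis (y), at the end of the lever's flat steel arm. At lever angle a it lies at lever_pivot + 110 mm * (-cos a, 0, sin a) in lever_pivot's axes. Pinched from above across its diameter it can turn between the fingers, so the gripper may stay upright all the way.
- cam_lever (a joint): Angle of the cam lever, rad: 0 at rest, level, pointing to the stand's -x (roughly to the robot); grows as it swings up; 1.57 straight up, where the heater is highest; beyond that the heater sinks again; stop at 2.5. A spring and the heater's weight push it back to 0 from everywhere, with about 2 to 4.5 N at the grip.
- heater_lift (a joint): Height of the heater above its lowest place, m: 24 mm * sin(lever angle), so 0 at rest and at most 0.024. The heater is the beige round pot on an aluminium plate under the flask.
- cork_ring: Cork flask ring, 90 mm across and 30 mm high, lying on the bench before the stand; leave it alone. Origin: centre of its underside.
- amber_bottle: Small amber bottle with a black cap, 42 mm across and 85 mm high, behind the controller; leave it alone. Origin: centre of its underside, z along it.
- amber_jar: Small amber jar with a black cap, 52 mm across and 60 mm high, behind the controller; leave it alone. Origin: centre of its underside, z along it.
There are look-alikes about, which are no part of the job. What is shaped like the controller but red or yellow is not meant.

How it is judged (in metres and radians):
On the way, in this order (a step that is already met when the one before it is completed fails the run):
1. the dial's pointer is at the mark (within 6 mm at 35 mm radius, about 10 degrees) (horizontal distance between dial_pointer and set_mark below 0.006 m), for 0.3 s.
2. the fingers hold the cam lever at its highest lift (within about 8.5 degrees of straight up), the dial still at its mark (value of joint cam_lever between 1.42 and 1.72 rad and contact force between the fingers and cam_lever above 1 N and horizontal distance between dial_pointer and set_mark below 0.006 m), for 0.3 s.
At the end, for the whole second after the job is handed in: The fingers hold the cam lever, still and with more than 1 N, at 1.42 to 1.72 rad (highest lift at 1.57), and the dial's pointer is within 6 mm of the mark (all of step 2 and velocity of joint cam_lever between -0.2 and 0.2 rad/s); the arm keeps its last pose, push and grip.
It fails at once if a bystander (cork ring, amber bottle, amber jar) is moved by more than 25 mm (distance of any of cork_ring, amber_bottle, amber_jar from where it was at the start of the episode above 0.025 m).
It also fails if it takes over 67 s, if anything falls off the work surface, if the arm or the gripper's body presses on something with over 40 N, if the wrist force passes 120 N, or if a joint passes its speed limit or range.

## Working session

There is one attempt and no reset: what is moved stays moved. The work goes in short steps, Python scripts to look and compute and a tool call to move; the robot and the scene stay as the last step left them, time stands still between calls to the robot, and variables do not carry over. Pictures are saved under pics/ and viewed, at most 10 in all, crops included, and the job is handed in when it is done.

Besides the shell and the picture viewer there is one more tool, called after "Call:" as a command line: name --argument value ..., lists and objects as JSON in quotes. apply_moves: Moves the arm, as the interface text tells. Its arguments: {"type":"object","properties":{"moves":{"type":"array"},"hand":{"type":"number"}},"required":["moves"]}

```bash
mkdir -p pics
cat > h.py <<'E'
import numpy as np, cv2
from station import r, imaging, models
def ray(p,uv):
    K=np.array(p["intrinsics"]);R=np.array(p["orientation"])
    d=R@np.linalg.solve(K,[uv[0],uv[1],1.]);return np.array(p["eye"]),d
def atz(p,uv,z):
    e,d=ray(p,uv);return e+d*(z-e[2])/d[2]
def proj(p,X):
    R=np.array(p["orientation"]);c=R.T@(np.array(X)-np.array(p["eye"]));q=np.array(p["intrinsics"])@c;return q[:2]/q[2]
def tri(a,ua,b,ub):
    e1,d1=ray(a,ua);e2,d2=ray(b,ub);A=np.stack([d1,-d2],1)
    s=np.linalg.lstsq(A,e2-e1,rcond=None)[0];x=e1+d1*s[0];y=e2+d2*s[1];return (x+y)/2,np.linalg.norm(x-y)
E
cat > a.py <<'E'
from h import *
np.set_printoptions(precision=4,suppress=True)
P={n:imaging.capture(n) for n in("top","side")}
for n in P:
    cv2.imwrite(f"pics/{n}0.png",P[n]["frame"]);print(n,P[n]["eye"],P[n]["orientation"][:,2] if hasattr(P[n]["orientation"],'shape') else P[n]["orientation"])
Z=dict(controller=0,dial_grip=.092,dial_pointer=.072,set_mark=.072,rig=0,lever_pivot=.07,lever_grip=.07,cork_ring=0,amber_bottle=0,amber_jar=0)
for t,z in Z.items():
    for n in P:
        for d in models.place_of(P[n],t)[:3]:
            uv=np.array(d["at"])*[640,400];print(t,n,round(d["confidence"],2),uv.round(1),atz(P[n],uv,z))
E
python3 a.py
```

```text
top [ 0.368  -0.0768  1.2802] [ 0.1563  0.016  -0.9876]
side [ 0.14   -0.7236  0.7914] [ 0.3941  0.6218 -0.6768]
controller top 0.93 [372.1 277.3] [ 0.3436 -0.1747  0.    ]
controller top 0.85 [453.1 189. ] [ 0.5918 -0.416   0.    ]
controller top 0.68 [375.4 190.1] [ 0.5924 -0.1917  0.    ]
controller side 0.93 [365.3 249. ] [ 0.5946 -0.2031  0.    ]
controller side 0.89 [265.6 289.5] [ 0.3459 -0.1721  0.    ]
dial_grip top 0.81 [371.6 276.1] [ 0.3485 -0.1665  0.092 ]
dial_grip top 0.74 [464.1 179.8] [ 0.6004 -0.4225  0.092 ]
dial_grip top 0.56 [379.8 184.2] [ 0.5923 -0.1956  0.092 ]
dial_grip side 0.86 [262.  262.9] [ 0.3472 -0.1744  0.092 ]
dial_grip side 0.66 [436.3 283.9] [ 0.5994 -0.4103  0.092 ]
dial_grip side 0.57 [367.9 220.2] [ 0.598  -0.2006  0.092 ]
dial_pointer top 0.71 [373.2 191.9] [ 0.5749 -0.1789  0.072 ]
dial_pointer top 0.54 [374.3 286.3] [ 0.3216 -0.1743  0.072 ]
dial_pointer top 0.53 [465.  193.4] [ 0.5665 -0.4284  0.072 ]
dial_pointer side 0.92 [427.2 304.4] [ 0.5646 -0.4261  0.072 ]
dial_pointer side 0.73 [351.1 228.3] [ 0.5646 -0.1843  0.072 ]
dial_pointer sid
[... 491 characters left out ...]
ver_pivot side 0.91 [316.6 179. ] [0.5966 0.0051 0.07  ]
lever_pivot side 0.3 [280.9 196.3] [0.4895 0.0002 0.07  ]
lever_grip top 0.78 [311.3 225.2] [ 0.4866 -0.0087  0.07  ]
lever_grip side 0.85 [279.8 194.3] [0.491 0.008 0.07 ]
cork_ring top 0.88 [240.9 254.2] [0.4137 0.1968 0.    ]
cork_ring top 0.32 [309.2 231.2] [0.4763 0.0014 0.    ]
cork_ring side 0.82 [222.8 187.8] [0.4099 0.1917 0.    ]
amber_bottle top 0.53 [398.5 143.2] [ 0.7315 -0.2638  0.    ]
amber_bottle side 0.71 [425.5 243.5] [ 0.7219 -0.2702  0.    ]
amber_jar top 0.7 [367.3 145.4] [ 0.7266 -0.1718  0.    ]
amber_jar top 0.29 [367.5 180.3] [ 0.6218 -0.1695  0.    ]
amber_jar side 0.62 [402.1 220.4] [ 0.7278 -0.1809  0.    ]
```

View pics/top0.png

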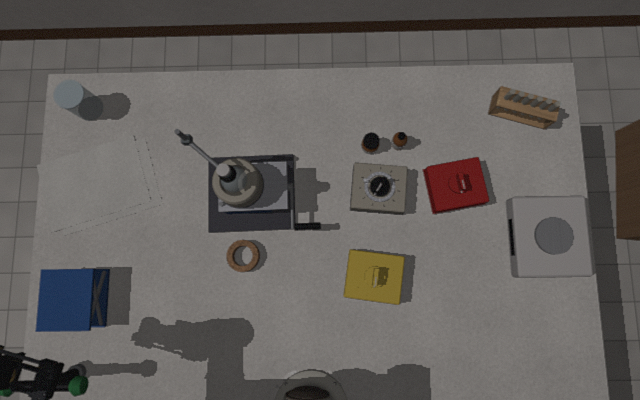

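```bash
python3 -c "
import cv2
a=cv2.imread('pics/top0.png')[150:220,335:425];b=cv2.imread('pics/side0.png')[185:285,310:410]
a=cv2.resize(a,(450,350),interpolation=cv2.INTER_CUBIC);b=cv2.resize(b,(350,350),interpolation=cv2.INTER_CUBIC)
cv2.imwrite('pics/c1.png',cv2.hconcat([a,b]))"
```

```text
(no output)
```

View pics/c1.png

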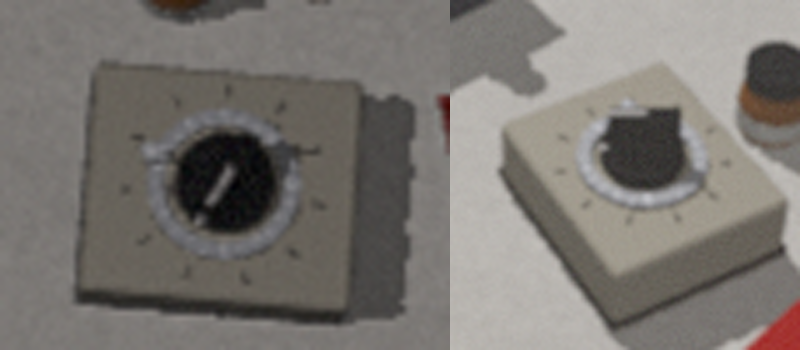

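View pics/side0.png

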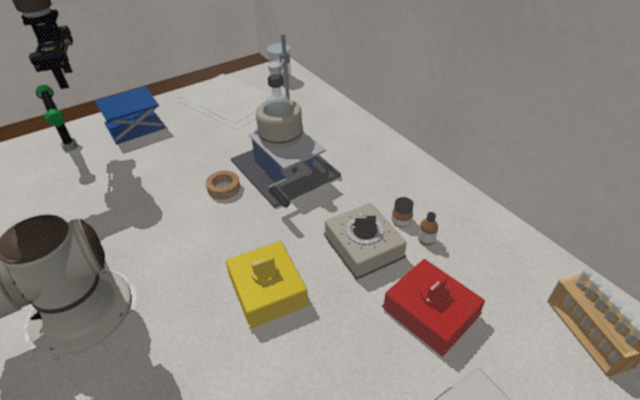

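The top view shows three dial boxes: beige (379,187), red (457,185) and yellow (375,276). Only the beige one fits "beige controller", and the crop confirms it has the ring, scale and raised mark. In the top view its white line runs from (381,184) to (375,194), and the raised wedge is near (366,181). The lever grip is at about (311,226).

```bash
cat > b.py <<'E'
from h import *
np.set_printoptions(precision=4,suppress=True)
s=r.sense();print(s["joints"],s["tcp_pos"],"\n",np.array(s["ee_rot"]),r.pinch_z)
W=[]
for n in("top","side"):
    p=imaging.capture(n); f=p["frame"]
    def rect(z,c=(.597,-.199),N=400,h=.06):
        m=np.zeros((N,N,2),np.float32)
        src=np.float32([[c[0]+a,c[1]+b] for a,b in((h,h),(h,-h),(-h,-h),(-h,h))])
        q=np.float32([proj(p,[*x,z]) for x in src])
        H=cv2.getPerspectiveTransform(q,np.float32([[0,0],[N,0],[N,N],[0,N]]))
        return cv2.warpPerspective(f,H,(N,N),flags=cv2.INTER_CUBIC)
    W+=[cv2.hconcat([rect(.064),rect(.104)])]
    for t in("dial_grip","controller"):
        for d in models.cut_out(p,t):
            e=np.array(d["extent"])*[640,400,640,400];print(n,t,round(d["confidence"],2),e.round(1))
im=cv2.vconcat(W);cv2.imwrite("pics/rect.png",cv2.resize(im,(600,600),interpolation=cv2.INTER_AREA))
E
python3 b.py
```

```text
[ 89.2446  22.0408   0.4525   0.0026 -68.4114 -14.8182] [0.1678 0.602  0.2226] 
 [[ 0.9633 -0.2685  0.    ]
 [-0.2685 -0.9633  0.    ]
 [ 0.     -0.     -1.    ]] 0.0187
top dial_grip 0.64 [450.9 172.7  17.8  21.2]
top dial_grip 0.55 [367.5 176.5  18.9  17.1]
top controller 0.97 [341.2 248.5  65.6  58.9]
top controller 0.88 [347.3 160.3  61.8  54.1]
top controller 0.69 [423.4 157.3  67.5  55.9]
top controller 0.46 [360.9 134.5  17.3  18.6]
side dial_grip 0.93 [251.  256.2  25.8  26.4]
side dial_grip 0.91 [354.4 216.5  21.2  22.2]
side dial_grip 0.7 [418.8 273.9  30.1  32.8]
side dial_grip 0.28 [340.8 221.   40.3  26.4]
side controller 0.9 [321.4 203.5  88.   77.4]
side controller 0.84 [225.  241.4  83.3  85.3]
side controller 0.73 [381.5 262.6 102.8  90.1]
side controller 0.49 [352.5 216.4  22.3  24.7]
```

View pics/rect.png

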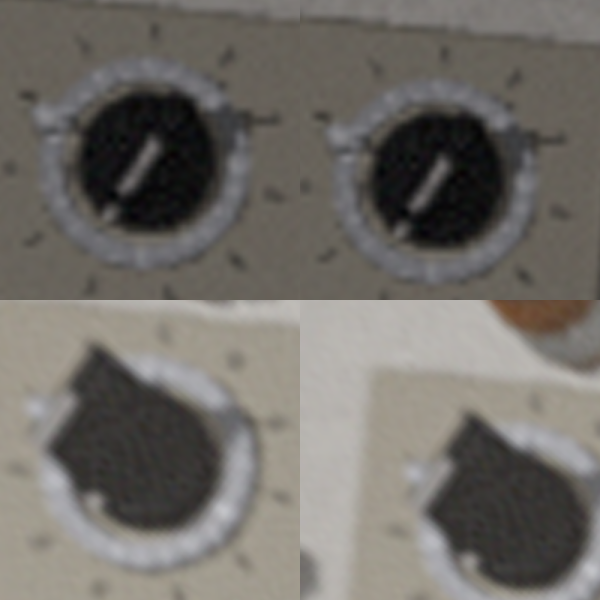

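The rectified views show the ring centred at about (0.592, -0.198). The white line points at about 148° and the mark lies at about 65° in world angles, so the turn is about 83° clockwise, which is within the stated range. I'm moving over the dial by an arc that stays clear of the flask.

Call:
apply_moves --moves '[[[0.0219,0.0274,0],0],[[0.0219,0.0274,0],0],[[0.0219,0.0274,0],0],[[0.0219,0.0274,0],0],[[0.0219,0.0274,0],0]]' --hand 0.06

```text
time_s: 1.82
tcp_pos: [0.2368, 0.4391, 0.2226]
ee_rot: [[0.963, -0.268, 0.0], [-0.268, -0.963, 0.0], [0.0, -0.0, -1.0]]
wrist_force: [0.1, -0.1, -0.1]
gripper_width: 0.727
gripper_force: 0.0
```

Call:
apply_moves --moves '[[[0.0219,0.0274,0],0],[[0.0219,0.0274,0],0],[[0.0219,0.0274,0],0],[[0.0219,0.0274,0],0],[[0.0219,0.0274,0],0]]'

```text
time_s: 2.23
tcp_pos: [0.3055, 0.2777, 0.2229]
ee_rot: [[0.963, -0.268, 0.0], [-0.268, -0.963, 0.001], [0.0, -0.001, -1.0]]
wrist_force: [0.3, -0.3, 0.2]
gripper_width: 0.686
gripper_force: 0.0
```

Call:
apply_moves --moves '[[[0.0219,0.0274,0],0],[[0.0219,0.0274,0],0],[[0.0219,0.0274,0],0],[[0.0219,0.0274,0],0]]'

```text
time_s: 2.57
tcp_pos: [0.3604, 0.1486, 0.223]
ee_rot: [[0.963, -0.268, 0.001], [-0.268, -0.963, 0.001], [0.001, -0.001, -1.0]]
wrist_force: [0.4, 0.4, -0.5]
gripper_width: 0.689
gripper_force: 0.0
```

Call:
apply_moves --moves '[[[0.0264,0.0227,0],0],[[0.0264,0.0227,0],0],[[0.0264,0.0227,0],0],[[0.0264,0.0227,0],0],[[0.0264,0.0227,0],0]]'

```text
time_s: 2.98
tcp_pos: [0.4576, 0.0037, 0.2229]
ee_rot: [[0.963, -0.269, 0.001], [-0.269, -0.963, 0.0], [0.001, -0.001, -1.0]]
wrist_force: [-0.0, 1.3, 0.6]
gripper_width: 0.692
gripper_force: 0.0
```

Call:
apply_moves --moves '[[[0.0264,0.0227,0],0],[[0.0264,0.0227,0],0],[[0.0264,0.0227,0],0],[[0.0264,0.0227,0],0],[[0.0264,0.0227,0],0]]'

```text
time_s: 3.4
tcp_pos: [0.5542, -0.1411, 0.2226]
ee_rot: [[0.963, -0.269, 0.0], [-0.269, -0.963, -0.0], [0.0, -0.0, -1.0]]
wrist_force: [0.6, 0.1, 0.6]
gripper_width: 0.688
gripper_force: 0.0
```

Call:
apply_moves --moves '[[[0.0264,0.0227,0],0],[[0.0264,0.0227,0],0],[[0,0,0.02],5.5],[[0,0,0.02],5.5],[[0,0,0.02],5.4]]'

```text
time_s: 3.82
tcp_pos: [0.5924, -0.1981, 0.1616]
ee_rot: [[0.845, -0.535, 0.0], [-0.535, -0.845, 0.0], [0.0, -0.0, -1.0]]
wrist_force: [0.4, -0.1, 0.3]
gripper_width: 0.692
gripper_force: 0.0
```

Call:
apply_moves --moves '[[[0,0,0.01],0],[[0,0,0],0],[[0,0,0],0]]'

```text
time_s: 4.07
tcp_pos: [0.5924, -0.1973, 0.1528]
ee_rot: [[0.85, -0.527, -0.0], [-0.527, -0.85, -0.001], [0.0, 0.001, -1.0]]
wrist_force: [0.2, 1.1, 1.4]
gripper_width: 0.691
gripper_force: 0.0
```

```bash
cat > c.py <<'E'
from h import *
import sys
np.set_printoptions(precision=4,suppress=True)
s=r.sense();R=np.array(s["ee_rot"]);print(s["time_s"],np.array(s["tcp_pos"]),np.array(s["joints"]),"yang",np.degrees(np.arctan2(R[1,1],R[0,1])))
W=[]
for n,b in(("top",[335,425,145,225]),("side",[310,410,165,265])):
    p=imaging.capture(n);f=p["frame"]
    u=proj(p,s["tcp_pos"]);print(n,"tcp px",u.round(1))
    W.append(cv2.resize(f[b[2]:b[3],b[0]:b[1]],(400,400),interpolation=cv2.INTER_CUBIC))
cv2.imwrite(f"pics/{sys.argv[1]}.png",cv2.hconcat(W))
E
python3 c.py d1
```

```text
4.0667 [ 0.5924 -0.1973  0.1528] [ -3.5756  25.0877  -5.2546   0.0376 -59.6694  61.7323] yang -121.82436659716147
top tcp px [382.7 179.7]
side tcp px [366.4 200.2]
```

View pics/d1.png

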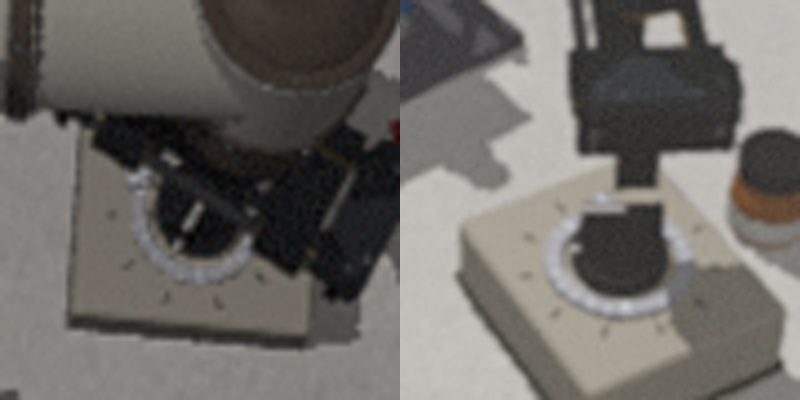

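The fingers straddle the grip bar in both views. I'm descending and pinching.

Call:
apply_moves --moves '[[[0,0,0.02],0],[[0,0,0.02],0],[[0,0,0.02],0],[[0,0,0.013],0],[[0,0,0],0]]'

```text
time_s: 4.58
tcp_pos: [0.5909, -0.1968, 0.0779]
ee_rot: [[0.849, -0.529, -0.004], [-0.529, -0.849, 0.001], [-0.003, 0.001, -1.0]]
wrist_force: [0.4, 0.0, 0.1]
gripper_width: 0.687
gripper_force: 0.0
```

Call:
apply_moves --moves '[[[0,0,0],0],[[0,0,0],0],[[0,0,0],0],[[0,0,0],0],[[0,0,0],0]]' --hand 0

```text
time_s: 5.0
tcp_pos: [0.5927, -0.1973, 0.0806]
ee_rot: [[0.848, -0.529, 0.002], [-0.529, -0.848, -0.0], [0.002, -0.001, -1.0]]
wrist_force: [0.3, 1.1, -0.5]
gripper_width: 0.398
gripper_force: 0.0
```

Call:
apply_moves --moves '[[[0,0,0],0],[[0,0,0],0],[[0,0,0],0]]'

```text
time_s: 5.25
tcp_pos: [0.5922, -0.1972, 0.0797]
ee_rot: [[0.848, -0.53, 0.0], [-0.53, -0.848, -0.0], [0.0, -0.0, -1.0]]
wrist_force: [-0.0, -1.1, -0.4]
gripper_width: 0.168
gripper_force: 0.0
```

Call:
apply_moves --moves '[[[0,0,0],0],[[0,0,0],0],[[0,0,0],0],[[0,0,0],0]]'

```text
time_s: 5.58
tcp_pos: [0.5921, -0.1975, 0.0797]
ee_rot: [[0.848, -0.529, -0.0], [-0.529, -0.848, -0.0], [0.0, 0.0, -1.0]]
wrist_force: [-0.7, -1.7, 1.3]
gripper_width: 0.134
gripper_force: 30.0
```

The bar is held at 11.7 mm. I'm turning it 83° clockwise.

Call:
apply_moves --moves '[[[0,0,0],5.5],[[0,0,0],5.5],[[0,0,0],5.5],[[0,0,0],5.5],[[0,0,0],5.5]]'

```text
time_s: 6.0
tcp_pos: [0.5923, -0.1973, 0.0796]
ee_rot: [[0.504, -0.864, 0.0], [-0.864, -0.504, -0.0], [0.0, -0.0, -1.0]]
wrist_force: [-1.5, -1.0, 0.2]
gripper_width: 0.14
gripper_force: 30.0
```

Call:
apply_moves --moves '[[[0,0,0],5.5],[[0,0,0],5.5],[[0,0,0],5.5],[[0,0,0],5.5],[[0,0,0],5.5]]'

```text
time_s: 6.42
tcp_pos: [0.5925, -0.1972, 0.0796]
ee_rot: [[0.048, -0.999, 0.001], [-0.999, -0.048, -0.0], [0.0, -0.001, -1.0]]
wrist_force: [0.1, -0.7, 0.8]
gripper_width: 0.136
gripper_force: 30.0
```

Call:
apply_moves --moves '[[[0,0,0],5.5],[[0,0,0],5.5],[[0,0,0],5.5],[[0,0,0],5.5],[[0,0,0],5.5]]'

```text
time_s: 6.83
tcp_pos: [0.5927, -0.1973, 0.0796]
ee_rot: [[-0.418, -0.908, 0.001], [-0.908, 0.418, -0.0], [-0.0, -0.001, -1.0]]
wrist_force: [0.6, -1.1, -0.4]
gripper_width: 0.133
gripper_force: 30.0
```

Call:
apply_moves --moves '[[[0,0,0],0],[[0,0,0],0],[[0,0,0],0]]'

```text
time_s: 7.08
tcp_pos: [0.5927, -0.1973, 0.0796]
ee_rot: [[-0.412, -0.911, 0.001], [-0.911, 0.412, -0.0], [-0.0, -0.001, -1.0]]
wrist_force: [1.4, -0.5, -0.5]
gripper_width: 0.137
gripper_force: 30.0
```

Call:
apply_moves --moves '[[[0,0,0],0],[[0,0,0],0],[[0,0,0],0],[[0,0,0],0],[[0,0,0],0]]' --hand 0.05

```text
time_s: 7.5
tcp_pos: [0.5919, -0.1971, 0.0794]
ee_rot: [[-0.414, -0.91, -0.001], [-0.91, 0.414, 0.0], [0.0, 0.001, -1.0]]
wrist_force: [0.5, -0.7, -0.1]
gripper_width: 0.428
gripper_force: 0.0
```

Call:
apply_moves --moves '[[[0,0,0],0],[[0,0,-0.03],0],[[0,0,-0.04],0],[[0,0,-0.04],0],[[0,0,-0.035],0]]'

```text
time_s: 7.92
tcp_pos: [0.5923, -0.1974, 0.2272]
ee_rot: [[-0.414, -0.91, 0.001], [-0.91, 0.414, -0.001], [0.0, -0.001, -1.0]]
wrist_force: [0.2, -0.6, 0.1]
gripper_width: 0.567
gripper_force: 0.0
```

Call:
apply_moves --moves '[[[-0.0228,0.0292,0],0],[[-0.0228,0.0292,0],0],[[-0.0228,0.0292,0],0],[[-0.0228,0.0292,0],0],[[-0.0228,0.0292,0],0]]' --hand 0.06

```text
time_s: 8.33
tcp_pos: [0.5053, -0.0319, 0.2246]
ee_rot: [[-0.415, -0.91, 0.0], [-0.91, 0.415, 0.0], [-0.0, -0.0, -1.0]]
wrist_force: [1.2, 0.5, 1.1]
gripper_width: 0.685
gripper_force: 0.0
```

Call:
apply_moves --moves '[[[-0.0228,0.0292,0],0],[[0,0,0],-6.1],[[0,0,0],-6.1],[[0,0,0],-6.1],[[0,0,0],-6.1]]'

```text
time_s: 8.75
tcp_pos: [0.4891, 0.0003, 0.2248]
ee_rot: [[0.005, -1.0, 0.0], [-1.0, -0.005, 0.0], [-0.0, -0.0, -1.0]]
wrist_force: [0.2, 0.1, 0.2]
gripper_width: 0.689
gripper_force: 0.0
```

Call:
apply_moves --moves '[[[0,0,0],0],[[0,0,0],0]]'

```text
time_s: 8.92
tcp_pos: [0.4892, -0.0001, 0.2246]
ee_rot: [[-0.004, -1.0, -0.0], [-1.0, 0.004, 0.0], [-0.0, 0.0, -1.0]]
wrist_force: [0.2, -0.3, 0.4]
gripper_width: 0.694
gripper_force: 0.0
```

```bash
cat > e.py <<'E'
from h import *
np.set_printoptions(precision=4,suppress=True)
s=r.sense();print(s["time_s"],np.array(s["tcp_pos"]))
W=[]
for n in("top","side"):
    p=imaging.capture(n);f=p["frame"]
    def rect(z,c=(.592,-.198),N=400,h=.06):
        q=np.float32([proj(p,[c[0]+a,c[1]+b,z]) for a,b in((h,h),(h,-h),(-h,-h),(-h,h))])
        return cv2.warpPerspective(f,cv2.getPerspectiveTransform(q,np.float32([[0,0],[N,0],[N,N],[0,N]])),(N,N),flags=cv2.INTER_CUBIC)
    cv2.imwrite(f"pics/{n}2.png",f)
    W+=[cv2.hconcat([rect(.064),rect(.104)])]
    for t,z in dict(dial_pointer=.072,set_mark=.072,lever_pivot=.07,lever_grip=.07,rig=0).items():
        for d in models.place_of(p,t)[:2]:
            uv=np.array(d["at"])*[640,400];print(t,n,round(d["confidence"],2),uv.round(1),atz(p,uv,z))
cv2.imwrite("pics/rect2.png",cv2.resize(cv2.vconcat(W),(600,600),interpolation=cv2.INTER_AREA))
t=cv2.imread("pics/top2.png")[140:240,210:370];u=cv2.imread("pics/side2.png")[130:230,220:380]
cv2.imwrite("pics/lev.png",cv2.resize(cv2.hconcat([t,u]),(800,250),interpolation=cv2.INTER_CUBIC))
E
python3 e.py
```

```text
8.9167 [ 0.4892 -0.0001  0.2246]
dial_pointer top 0.68 [371.4 180.8] [ 0.606  -0.1749  0.072 ]
dial_pointer top 0.67 [373.2 287.9] [ 0.3175 -0.1713  0.072 ]
set_mark top 0.75 [371.8 182. ] [ 0.6026 -0.1759  0.072 ]
lever_grip top 0.5 [308.8 225.9] [ 0.4848 -0.0019  0.07  ]
rig top 0.9 [258.3 190.4] [0.5975 0.1489 0.    ]
rig top 0.49 [310.7 230.3] [ 0.4788 -0.003   0.    ]
dial_pointer side 0.93 [424.5 299.6] [ 0.5679 -0.4153  0.072 ]
dial_pointer side 0.81 [246.  273.5] [ 0.313  -0.1646  0.072 ]
set_mark side 0.61 [361.  214.4] [ 0.6097 -0.1619  0.072 ]
lever_pivot side 0.93 [318.5 178.9] [0.6008 0.0025 0.07  ]
lever_grip side 0.89 [278.  194.8] [0.4865 0.009  0.07  ]
rig side 0.61 [289.3 171.1] [0.5964 0.1496 0.    ]
```

View pics/rect2.png

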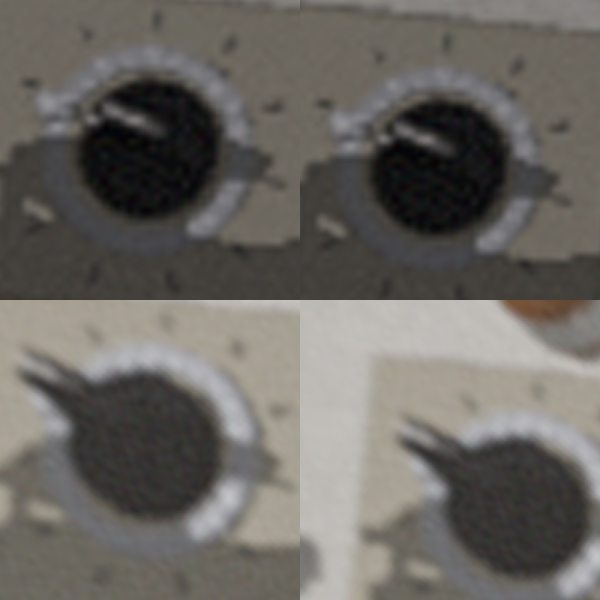

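View pics/lev.png

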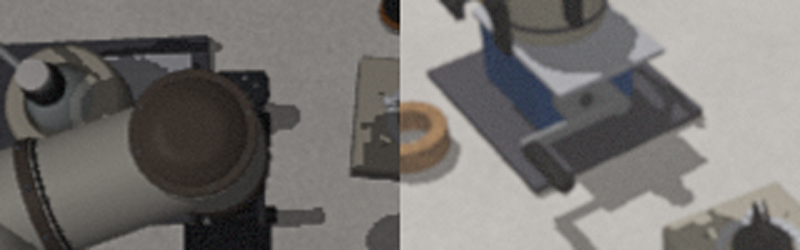

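The line points at about 66° and the mark is at about 65°, so the dial is set. In the side view the lever grip is centred near (280,196), about (0.488, 0.003). I'm descending onto it and gripping.

Call:
apply_moves --moves '[[[0,0,0.035],0],[[0,0,0.035],0],[[0,0,0.035],0],[[0,0,0.035],0],[[0,0,0.03],0]]'

```text
time_s: 9.93
tcp_pos: [0.4888, -0.0003, 0.0528]
ee_rot: [[-0.002, -1.0, -0.001], [-1.0, 0.002, -0.0], [0.0, 0.001, -1.0]]
wrist_force: [-0.2, 0.2, -0.1]
gripper_width: 0.683
gripper_force: 0.0
```

Call:
apply_moves --moves '[[[0,0,0],0],[[0,0,0],0],[[0,0,0],0],[[0,0,0],0],[[0,0,0],0]]' --hand 0

```text
time_s: 10.35
tcp_pos: [0.4908, 0.0003, 0.0566]
ee_rot: [[-0.001, -1.0, 0.004], [-1.0, 0.001, 0.001], [-0.001, -0.004, -1.0]]
wrist_force: [-0.8, 0.3, -0.3]
gripper_width: 0.399
gripper_force: 0.0
```

Call:
apply_moves --moves '[[[0,0,0],0],[[0,0,0],0],[[0,0,0],0],[[0,0,0],0],[[0,0,0],0]]'

```text
time_s: 10.77
tcp_pos: [0.4854, -0.0007, 0.0547]
ee_rot: [[-0.002, -1.0, -0.008], [-1.0, 0.002, -0.001], [0.001, 0.008, -1.0]]
wrist_force: [-8.8, 2.8, 6.5]
gripper_width: 0.221
gripper_force: 29.9
```

The grip is held at 19.2 mm, and the force shows I'm about 3 mm too far in +x. I'll correct that and swing along the arc.

Call:
apply_moves --moves '[[[0,0.003,0],0],[[0,-0.0004,-0.0096],0],[[0,-0.0013,-0.0095],0],[[0,-0.0021,-0.0094],0],[[0,-0.0029,-0.0092],0]]'

```text
time_s: 11.18
tcp_pos: [0.4902, -0.0004, 0.0914]
ee_rot: [[-0.002, -1.0, -0.006], [-1.0, 0.002, -0.0], [0.0, 0.006, -1.0]]
wrist_force: [-1.9, 1.7, -6.6]
gripper_width: 0.219
gripper_force: 30.0
```

Call:
apply_moves --moves '[[[0,-0.0037,-0.0089],0],[[0,-0.0044,-0.0085],0],[[0,0,0],0],[[0,0,0],0]]'

```text
time_s: 11.52
tcp_pos: [0.4965, -0.0004, 0.1086]
ee_rot: [[-0.003, -1.0, -0.009], [-1.0, 0.003, -0.0], [0.0, 0.009, -1.0]]
wrist_force: [-7.7, 3.7, -0.3]
gripper_width: 0.218
gripper_force: 29.9
```

Call:
apply_moves --moves '[[[0,-0.0025,-0.0081],0],[[0,-0.0045,-0.0076],0],[[0,-0.006,-0.0071],0],[[0,-0.007,-0.0065],0],[[0,-0.0076,-0.0058],0]]'

```text
time_s: 11.93
tcp_pos: [0.521, -0.0, 0.1441]
ee_rot: [[-0.003, -1.0, -0.018], [-1.0, 0.003, -0.0], [0.0, 0.018, -1.0]]
wrist_force: [-21.3, 10.7, 12.8]
gripper_width: 0.22
gripper_force: 29.8
```

Call:
apply_moves --moves '[[[0,-0.0081,-0.0052],0],[[0,0,0],0],[[0,0,0],0],[[0,0,0],0]]'

```text
time_s: 12.27
tcp_pos: [0.5298, -0.0005, 0.1517]
ee_rot: [[-0.001, -1.0, -0.015], [-1.0, 0.001, -0.001], [0.001, 0.015, -1.0]]
wrist_force: [-21.8, 7.3, 17.1]
gripper_width: 0.221
gripper_force: 30.1
```

Call:
apply_moves --moves '[[[0,0,-0.003],0],[[0,0,-0.003],0],[[0,0,0],0],[[0,0,0],0]]'

```text
time_s: 12.6
tcp_pos: [0.5346, -0.0001, 0.1561]
ee_rot: [[-0.001, -1.0, -0.005], [-1.0, 0.001, -0.0], [0.0, 0.005, -1.0]]
wrist_force: [-8.2, 3.7, 1.4]
gripper_width: 0.219
gripper_force: 30.0
```

```bash
cat > g.py <<'E'
from h import *
import sys
np.set_printoptions(precision=4,suppress=True)
s=r.sense();print(s["time_s"],np.array(s["tcp_pos"]),s["wrist_force"])
for n in("side","top"):
    p=imaging.capture(n)
    if n=="side":
        cv2.imwrite(f"pics/{sys.argv[1]}.png",cv2.resize(p["frame"][90:230,230:410],(771,600),interpolation=cv2.INTER_CUBIC))
        for a in range(0,111,10):
            a_=np.radians(a);print(a,proj(p,[.5965-.11*np.cos(a_),.002,.07+.11*np.sin(a_)]).round(1),end=" ")
    for d in models.place_of(p,"lever_grip")[:2]:print(n,d["confidence"],np.array(d["at"])*[640,400])
E
python3 g.py l1
```

```text
12.6 [ 0.5346 -0.0001  0.1561] [-8.1557  3.6633  1.4142]
0 [279.4 196.4] 10 [279.4 190.2] 20 [280.6 183.6] 30 [283.  176.7] 40 [286.5 169.9] 50 [291.1 163.2] 60 [296.6 157.1] 70 [302.7 151.8] 80 [309.3 147.3] 90 [316.1 144. ] 100 [322.8 141.9] 110 [329.3 141. ] side 0.68 [294.528 156.68 ]
side 0.41 [288.832 168.2  ]
```

View pics/l1.png

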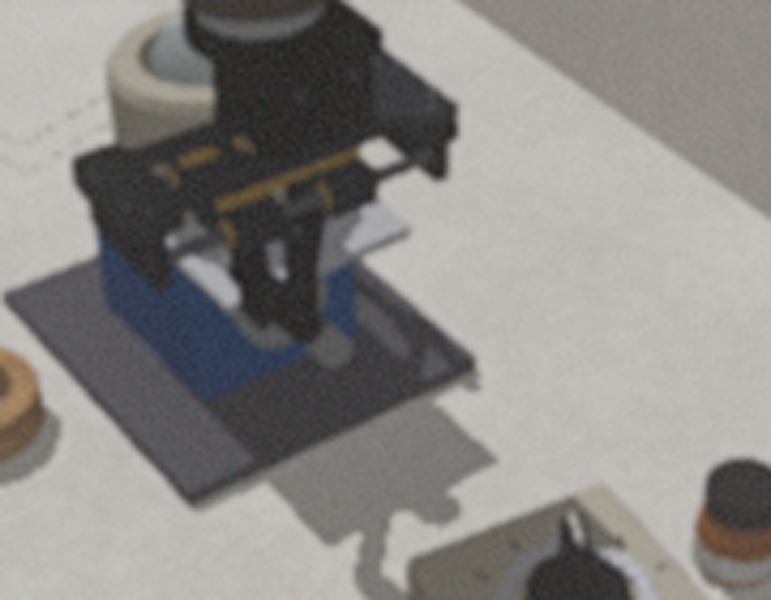

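The lever is held at about 57°, and the dial is still at its mark. I'm continuing to the top.

Call:
apply_moves --moves '[[[0,-0.0083,-0.005],0],[[0,-0.0087,-0.004],0],[[0,-0.009,-0.0032],0],[[0,0,0],0],[[0,0,0],0]]'

```text
time_s: 13.22
tcp_pos: [0.562, -0.0005, 0.1705]
ee_rot: [[-0.0, -1.0, -0.002], [-1.0, 0.0, -0.001], [0.001, 0.002, -1.0]]
wrist_force: [-7.9, 3.2, 9.3]
gripper_width: 0.22
gripper_force: 30.1
```

Call:
apply_moves --moves '[[[0,-0.009,-0.0024],0],[[0,-0.009,-0.0016],0],[[0,-0.009,-0.0008],0],[[0,0,0],0],[[0,0,0],0]]'

```text
time_s: 13.63
tcp_pos: [0.5903, -0.001, 0.1758]
ee_rot: [[-0.0, -1.0, 0.001], [-1.0, 0.0, -0.002], [0.002, -0.001, -1.0]]
wrist_force: [-5.9, -0.3, 7.3]
gripper_width: 0.218
gripper_force: 30.1
```

```bash
python3 g.py l2
```

```text
13.6333 [ 0.5903 -0.001   0.1758] [-5.925  -0.3327  7.2576]
0 [279.4 196.4] 10 [279.4 190.2] 20 [280.6 183.6] 30 [283.  176.7] 40 [286.5 169.9] 50 [291.1 163.2] 60 [296.6 157.1] 70 [302.7 151.8] 80 [309.3 147.3] 90 [316.1 144. ] 100 [322.8 141.9] 110 [329.3 141. ] side 0.65 [313.024 143.12 ]
```

View pics/l2.png

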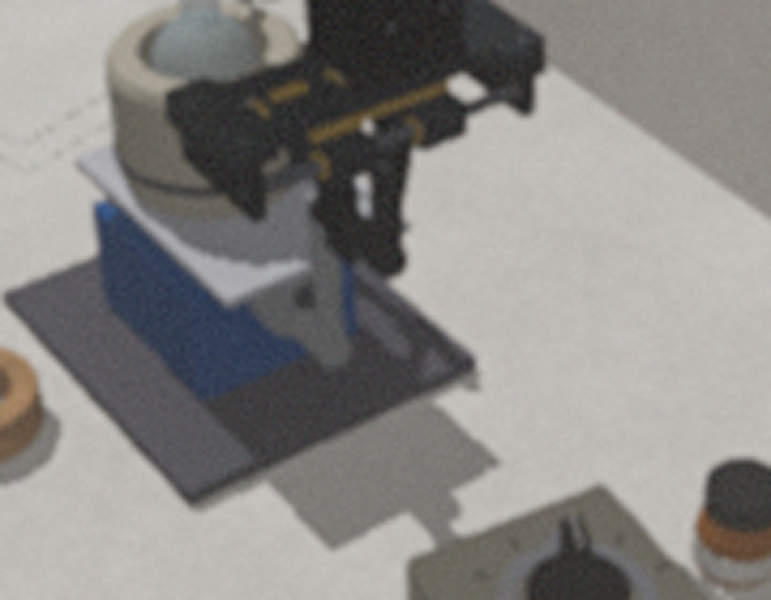

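The lever is nearly upright at about 87°, and the z-rise fits a pivot at x≈0.5965. One last 6 mm nudge.

Call:
apply_moves --moves '[[[0,-0.003,0],0],[[0,-0.003,0],0],[[0,0,0],0],[[0,0,0],0],[[0,0,0],0]]'

```text
time_s: 14.25
tcp_pos: [0.596, -0.0009, 0.1755]
ee_rot: [[-0.0, -1.0, 0.001], [-1.0, 0.0, -0.001], [0.001, -0.001, -1.0]]
wrist_force: [-5.1, 0.3, 6.3]
gripper_width: 0.225
gripper_force: 30.1
```

Call:
apply_moves --moves '[[[0,0,0],0],[[0,0,0],0],[[0,0,0],0],[[0,0,0],0],[[0,0,0],0]]'

```text
time_s: 14.67
tcp_pos: [0.5959, -0.0009, 0.1756]
ee_rot: [[0.0, -1.0, 0.001], [-1.0, -0.0, -0.001], [0.001, -0.001, -1.0]]
wrist_force: [-5.2, 0.2, 6.2]
gripper_width: 0.216
gripper_force: 30.1
```

```bash
cat > k.py <<'E'
from h import *
p=imaging.capture("side");f=p["frame"]
for a in(70,80,90,100,110):
    t=np.radians(a);print(a,[proj(p,[.5965-q*np.cos(t),.036,.07+q*np.sin(t)]).round(1) for q in(0,.1)])
for d in models.place_of(p,"lever_grip")[:2]:print(d["confidence"],np.array(d["at"])*[640,400])
c=f[130:185,290:345].copy();k=10
c=cv2.resize(c,None,fx=k,fy=k,interpolation=cv2.INTER_CUBIC)
for a,col in((75,(0,0,255)),(90,(0,255,0)),(105,(255,0,0))):
    t=np.radians(a);P=[tuple(((proj(p,[.5965-q*np.cos(t),.036,.07+q*np.sin(t)])-[290,130])*k).astype(int).tolist()) for q in(0,.1)];cv2.line(c,*P,col,1)
cv2.imwrite("pics/k.png",c)
E
python3 k.py
```

```text
70 [array([310. , 172.7]), array([296.6, 147.5])]
80 [array([310. , 172.7]), array([302.5, 143.6])]
90 [array([310. , 172.7]), array([308.5, 140.7])]
100 [array([310. , 172.7]), array([314.5, 138.8])]
110 [array([310. , 172.7]), array([320.3, 138. ])]
0.83 [313.088 142.8  ]
```

View pics/k.png

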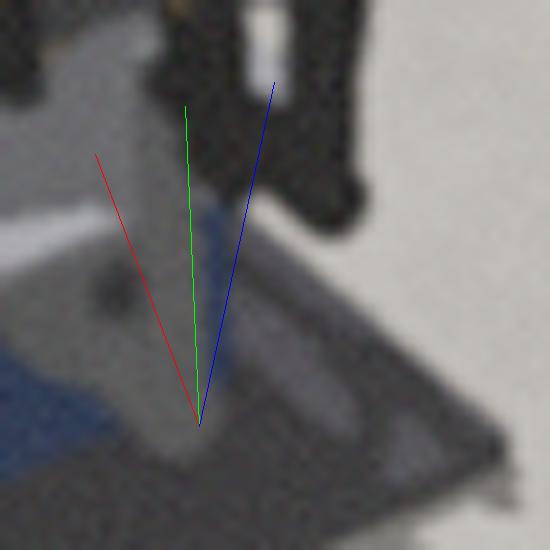

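The arm plate (midline about (155,150) to (178,415) in the crop) lies within about 3° of upright. I'm handing in.

```bash
python3 -c "
from station import r
print(r.finish_job())"
```

```text
the job is handed in; nothing more can be done
None
```

I handed the job in with the dial's pointer about 1° from the mark and the cam lever held upright (88–90°) in the gripper at 30 N; the hand-in call did not return a verdict.

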